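# Slide the finished cassette shells home in the sloped tray

## Robot

A 6-joint arm with a two-finger parallel gripper is mounted at the origin on the work surface. World frame = base frame: x ahead of the robot, y to its left, z up, the work surface at z = 0. Lengths are in m, angles in rad, forces in N, time in s.
With the tool pointing down it reaches from about 0.35 to 0.775 m from the base axis. Payload 7.3 kg.
Tool frame: the origin (TCP) lies midway between the tips of the shut fingers; the grasp point (between the pads) lies grasp_offset behind it (grasp_offset is the distance from the TCP to the grasp point, in m); z points along the fingers, y is the line along which they close (so a half turn about z gives the same grasp; the last joint's range is limited). The gripper opens to 92 mm and grips with 3 to 60 N. Pads are 19 mm wide; open, the fingers measure 130 mm over their backs; the gripper's body (75 mm by 190 mm) begins 47 mm behind the grasp point.
Start: joints at [1.171, 0.342, 1.524, -0, 1.275, -0.146], TCP at [0.132, 0.508, 0.187] pointing down, gripper open.
Joint ranges: [-2.53, 2.53], [-0.77, 2.02], [0.04, 2.7], [-1, 4.14], [0.28, 2.66], [-3.11, 3.11]. Speed limits (rad/s): [2.57, 2.57, 3.14, 3.14, 3.14, 3.14].

## Interface

Orientations are given as [roll, pitch, yaw] about the fixed x, y, z axes, in that order (R = Rz(yaw) Ry(pitch) Rx(roll)).
In Python, from cell import * gives the robot as it stands.
- The arm moves only by the tool step_arm, never from a script. Its argument "plan" is a list of rows, each a list of 5 numbers: the closure, from -1 (fully open) to 1 (shut), then the shift along the tool's x, y, z in m, then the turn about the tool's z in rad. In form: [[hand, x, y, z, twist], ...]. A call has 1 to 20 rows; each row is the pose to reach, as a shift and turn from the pose commanded when the call began, along the tool's axes at that moment; what a row does not reach only later rows make up. A row lasts 1/8 s, in which the tool goes at most 62.5 mm and 10.7 degrees, less where a joint would pass 70% of its speed; a pose out of reach is approached as far as the arm can. A call with a gripper value outside its range is refused whole. The fingers move at their own pace and stop on an object; "grip_force" is the grip in N (left out, the last holds). Time passes only in rows, so rows that repeat a pose let the fingers close. It gives the time, the measured TCP pose, the force, the opening and the grip force at its end, in the units of the state.
- observe(): the state, without advancing time (a new reading comes with each control period).
- read_camera(name): name is "scene" or "top" or "wrist"; returns a dict with "img" (400x640x3 uint8, red, green, blue), "range_z" (400x640 float32, m along the optical axis (not along the pixel's ray), 0 where there is no reading), "fx", "fy", "cx", "cy" (pixels), "R" (3x3) and "t" (3): a world point X has camera coordinates R X + t; the wrist camera has in their place "T_tool_cam" (4x4, takes a point from camera to tool coordinates, whose origin is the TCP and whose axes are the flange's). Camera axes: x right, y down, z forward; pixel columns grow to the right and rows downward; lengths in m; the calibration is good to about 2 mm. A picture is of the moment at which its call begins: read the wrist's pose just before it.
- hand_in(): hands the job in; it is judged then, once.
The state is a dict: "time": time; "qpos": joint angles; "qvel": joint speeds; "joint_efforts": joint torques, N m; "tool_pos": TCP position; "tool_rot": TCP orientation; "contact_force": force on the tool from outside, world axes, zero at the start; "torque": the same for the moment, N m; "opening": finger opening in m; "grip_force": force on a finger pad.
Only numpy, scipy, OpenCV 4.12 (cv2) and the standard library are available. Lean on these libraries where they do the work, as an engineer would, in place of code of your own. Each camera call takes 0.05 s, during which the arm holds its last target. There are 200 camera calls.

## Task

The white and the blue cassette shells are finished: slide each of them down the sloped tray, without lifting it off the tray floor, until it rests against the back stop at the low end. Leave the black shell where it lies, still waiting for its screws, and do not disturb the capstan and the lever beside the tray.

Things in the scene. Friction and masses are not known exactly. Their poses are not given: they have to be found in the camera images.
- ramp: Fixed tray's sloped cork floor, 240 mm long, 250 wide, 10 degrees down, away from the robot. Origin: floor surface, middle of the low end, at the inner face of the back stop, 22 mm above the desk. x points down the slope (floor from x = -240 mm to 0), y across, z square to the floor. Stop: 6 mm thick, 20 high above the floor. A shell that is home has its origin at x = -50 mm.
- ramp_top (a point): Middle of the open upper end of the sloped floor, on its surface 64 mm above the desk (no wall there). Four lane walls, 4 mm thick and 8 mm high, run down the slope at y = -123, -41, 41 and 123 mm of the ramp's frame: three lanes 78 mm clear, centred at y = -82, 0 and 82 mm. Shells do not slide by themselves; a push of 1 N moves one.
- white_shell: White cassette shell, a flat rigid box 100 mm long (its x), 64 mm wide (its y), 11 mm thick (its z), 35 to 65 g. Origin: centre of its underside. Starts on the sloped floor, long way along its lane, 60 to 110 mm short of the stop. To be slid home. Which of the lanes it is in varies.
- blue_shell: Blue cassette shell, a flat rigid box 100 mm long (its x), 64 mm wide (its y), 11 mm thick (its z), 35 to 65 g. Origin: centre of its underside. Starts on the sloped floor, long way along its lane, 60 to 110 mm short of the stop. To be slid home. Which of the lanes it is in varies.
- black_shell: Black cassette shell, a flat rigid box 100 mm long (its x), 64 mm wide (its y), 11 mm thick (its z), 35 to 65 g. Origin: centre of its underside. Starts on the sloped floor, long way along its lane, 60 to 110 mm short of the stop. Bystander: stays where it is. Which of the lanes it is in varies.
- capstan: Bystander on the desk to the left of the tray: capstan, a bright steel flywheel disc 56 mm across and 12 mm thick lying flat, with a thin chrome shaft standing up to 63 mm. Origin: centre of its underside. Leave alone.
- lever: Bystander on the desk to the right of the tray: dark brown bakelite function lever, about 89 mm long (its x), 26 mm wide, 12 mm thick, lying flat. Origin: near its middle, on its underside. Leave alone.
Not all that is in view belongs to the job. Of the things shaped like the blue_shell, the blue one is meant.

How it is judged:
At the end, for the whole second after the job is handed in: The white and the blue shell each lie flat on the sloped floor within 10 mm of the back stop, square to it within 10 degrees, at rest; the black shell is within 15 mm of where it started (x of white_shell in the frame of ramp between -0.06 and -0.042 m and z of white_shell in the frame of ramp between -0.006 and 0.006 m and y of white_shell in the frame of ramp between -0.1 and 0.1 m and angle between the x axis of each of white_shell, blue_shell and the x axis of ramp, either way round below 0.175 rad and angle between the z axis of each of white_shell, blue_shell and the z axis of ramp, either way round below 0.1 rad and linear speed of each of white_shell, blue_shell below 0.02 m/s and x of blue_shell in the frame of ramp between -0.06 and -0.042 m and z of blue_shell in the frame of ramp between -0.006 and 0.006 m and y of blue_shell in the frame of ramp between -0.1 and 0.1 m and distance of black_shell from where it was at the start of the episode below 0.015 m); the robot touches nothing.
It fails at once if the white shell is lifted more than 15 mm off the tray floor (z of white_shell in the frame of ramp above 0.015 m).
It fails at once if the blue shell is lifted more than 15 mm off the tray floor (z of blue_shell in the frame of ramp above 0.015 m).
It fails at once if the black shell is moved more than 15 mm (distance of black_shell from where it was at the start of the episode above 0.015 m).
It fails at once if the capstan is moved more than 15 mm (distance of capstan from where it was at the start of the episode above 0.015 m).
It fails at once if the lever is moved more than 15 mm (distance of lever from where it was at the start of the episode above 0.015 m).
It also fails if it takes over 51 s, if anything falls off the work surface, if the arm or the gripper's body presses on something with over 40 N, if the wrist force passes 120 N, or if a joint passes its speed limit or range.

## Working session

There is one attempt and no reset: what is moved stays moved. The work goes in short steps, Python scripts to look and compute and a tool call to move; the robot and the scene stay as the last step left them, time stands still between calls to the robot, and variables do not carry over. Pictures are saved under pics/ and viewed, at most 10 in all, crops included, and the job is handed in when it is done.

Besides the shell and the picture viewer there is one more tool, called after "Request:" by a JSON object that holds its "op" and its "data". step_arm: Moves the arm, as the interface text tells. Its arguments: {"type":"object","properties":{"plan":{"type":"array","items":{"type":"array","items":{"type":"number"}}},"grip_force":{"type":"number"}},"required":["plan"]}

```bash
mkdir -p pics; ls
python3 - <<'E'
from cell import *
import cv2,numpy as np
s=observe();print({k:np.round(v,3) for k,v in s.items()})
for n in("scene","top"):
    c=read_camera(n);cv2.imwrite(f"pics/{n}0.png",c["img"][:,:,::-1]);np.savez(f"{n}0.npz",**c)
    print(n,c["fx"],c["cx"],c["cy"],np.round(c["R"],3).tolist(),np.round(c["t"],3))
E
```

```text
pics
{'time': np.float64(0.0), 'qpos': array([ 1.171,  0.343,  1.525, -0.   ,  1.275, -0.146]), 'qvel': array([-0.002,  0.002,  0.002, -0.002,  0.   , -0.   ]), 'joint_efforts': array([ 1.0000e-03, -4.3124e+01, -2.4422e+01,  7.2000e-02,  5.6000e-02,
       -0.0000e+00]), 'tool_pos': array([0.132, 0.508, 0.187]), 'tool_rot': array([-3.14 , -0.   ,  2.888]), 'contact_force': array([ 0.108,  0.521, -0.086]), 'torque': array([-0.012,  0.023, -0.011]), 'grip_force': np.float64(0.0), 'opening': np.float64(0.092)}
scene 423.31854812682894 318.8878756046708 204.55896604481512 [[-0.558, 0.83, -0.017], [0.551, 0.355, -0.755], [-0.621, -0.431, -0.655]] [ 0.269 -0.24   1.394]
top 487.6083016231483 325.67748342150696 199.5941986974886 [[-0.035, -0.999, 0.002], [-0.973, 0.033, -0.229], [0.229, -0.01, -0.973]] [0.052 0.525 0.934]
```

View pics/top0.png

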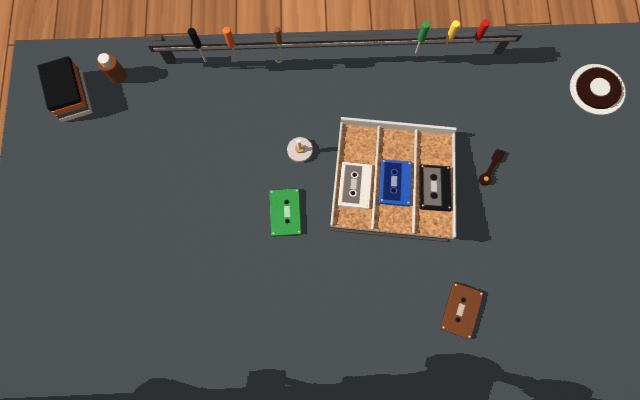

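View pics/scene0.png

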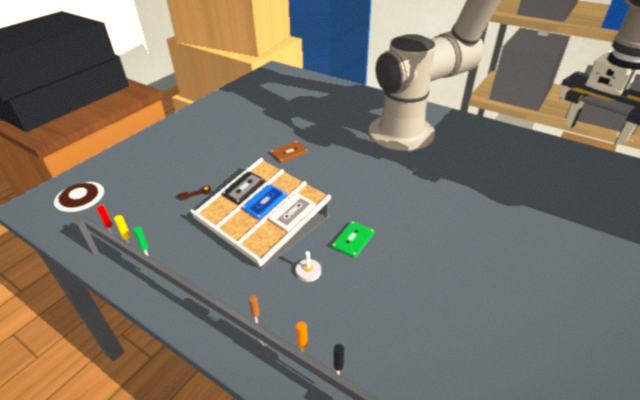

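```bash
cat > h.py <<'E'
import numpy as np,cv2
def world(c):
    z=c["range_z"];v,u=np.mgrid[:400,:640]
    P=np.stack([(u-c["cx"])/c["fx"]*z,(v-c["cy"])/c["fy"]*z,z],-1)
    return (P-c["t"])@c["R"]
def rect(m):
    cs,_=cv2.findContours(m.astype(np.uint8),cv2.RETR_EXTERNAL,cv2.CHAIN_APPROX_NONE)
    return max(cs,key=cv2.contourArea)[:,0]
def cast(c,uv,p,n):  # ray onto the plane through p with normal n
    o=-c["R"].T@c["t"]
    d=np.c_[(uv[:,0]-c["cx"])/c["fx"],(uv[:,1]-c["cy"])/c["fy"],np.ones(len(uv))]@c["R"]
    return o+d*(((p-o)@n)/(d@n))[:,None]
E
python3 - <<'E'
from h import *
c=dict(np.load("top0.npz"));W=world(c);hsv=cv2.cvtColor(c["img"],cv2.COLOR_RGB2HSV).astype(int)
H,S,V=hsv[...,0],hsv[...,1],hsv[...,2]
roi=np.zeros((400,640),bool);roi[115:242,328:460]=1
cork=roi&(H>5)&(H<22)&(S>90)&(V>90)&(c["range_z"]>0)
P=W[cork];A=np.c_[P[:,:2],np.ones(len(P))]
k=np.linalg.lstsq(A,P[:,2],rcond=None)[0];r=P[:,2]-A@k
g=abs(r)<.005;k=np.linalg.lstsq(A[g],P[g,2],rcond=None)[0]
print("plane",k,"slope deg",np.degrees(np.arctan(np.hypot(k[0],k[1]))),"dir",np.degrees(np.arctan2(-k[1],-k[0])),cork.sum(),g.sum())
n=np.array([-k[0],-k[1],1]);n/=np.linalg.norm(n);p0=np.array([0,0,k[2]])
cr=cast(c,np.array(np.nonzero(cork))[::-1].T.astype(float),p0,n)
R=cv2.minAreaRect(cr[:,:2].astype(np.float32)*1000);print("cork box",R,cv2.boxPoints(R))
def show(name,m):
    b=rect(m);q=cast(c,b.astype(float),p0+n*.011,n)
    R=cv2.minAreaRect(q[:,:2].astype(np.float32)*1000);print(name,b.min(0),b.max(0),R,cv2.boxPoints(R).round(0).tolist())
show("blue",roi&(H>100)&(H<130)&(S>120)&(V>60))
w=roi&(S<60)&(V>150);w[:,:342]=0;w[:162]=0;w[210:]=0;w[:,372:]=0
show("white",w)
print(W[150,290],W[160,495])
b=cv2.resize(c["img"][110:245,325:465],None,fx=4,fy=4)[:,:,::-1];cv2.imwrite("pics/crop0.png",b)
E
```

```text
plane [-0.17459403  0.02512795  0.14524809] slope deg 10.003668546477531 dir -8.189894381482148 6835 6802
cork box ((572.0714111328125, -112.48788452148438), (241.64097595214844, 236.8623504638672), 82.35420989990234) [[ 438.61816  -216.47713 ]
 [ 673.3747   -247.99132 ]
 [ 705.52466    -8.498642]
 [ 470.76813    23.015549]]
blue [379 160] [410 205] ((560.0407104492188, -111.0800552368164), (63.66435623168945, 99.39810943603516), 82.74347686767578) [[507.0, -136.0], [605.0, -149.0], [613.0, -86.0], [515.0, -73.0]]
white [342 162] [371 208] ((556.3347778320312, -30.397579193115234), (61.014503479003906, 101.73089599609375), 85.86198425292969) [[503.0, -57.0], [605.0, -64.0], [609.0, -4.0], [508.0, 4.0]]
[0.65124392 0.10731453 0.01493228] [ 0.61585192 -0.34220117  0.00619039]
```

View pics/crop0.png

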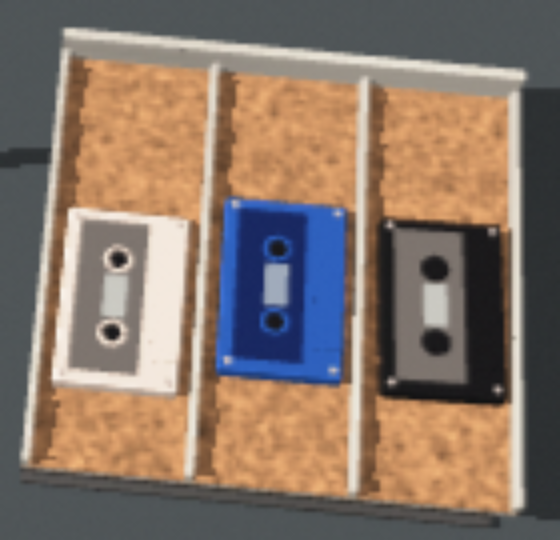

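Candidates: white-shell shape at top px (355,185), blue at (396,183), black at (435,187). Green (285,212) and brown (462,310) lie on the desk and are decoys. The crop confirms white in the left lane and blue in the middle. I'll push each one from its upper end with the fingers shut.

Request:
{"op": "step_arm", "data": {"plan": [[1,-0.03,-0.027,0,0],[1,-0.07,-0.063,0,-0.02],[1,-0.11,-0.099,0,-0.04],[1,-0.15,-0.134,0,-0.06],[1,-0.19,-0.17,0,-0.08],[1,-0.23,-0.206,0,-0.1],[1,-0.27,-0.242,0,-0.116],[1,-0.31,-0.278,0,-0.116],[1,-0.35,-0.314,0,-0.116],[1,-0.39,-0.349,0,-0.116],[1,-0.43,-0.385,0,-0.116],[1,-0.46,-0.412,0.02,-0.116],[1,-0.472,-0.423,0.05,-0.116],[1,-0.472,-0.423,0.07,-0.116],[1,-0.472,-0.423,0.07,-0.116],[1,-0.472,-0.423,0.07,-0.116]]}}

```text
time: 2.1
tool_pos: [0.4828, -0.0196, 0.118]
tool_rot: [3.142, 0.001, 3.004]
contact_force: [-0.6, 0.6, -0.0]
opening: 0.0007
grip_force: 0.0
```

Request:
{"op": "step_arm", "data": {"plan": [[1,0,0,0.03,0],[1,0,0,0.0535,0],[1,0,0,0.0535,0],[1,-0.01,0,0.0553,0],[1,-0.018,0,0.0567,0],[1,-0.026,0,0.0581,0],[1,-0.034,0,0.0595,0],[1,-0.042,0,0.0609,0],[1,-0.05,0,0.0623,0],[1,-0.058,0,0.0637,0],[1,-0.066,0,0.0651,0],[1,-0.074,0,0.0665,0],[1,-0.082,0,0.068,0],[1,-0.09,0,0.0694,0],[1,-0.096,0,0.0704,0],[1,-0.1,0,0.0711,0],[1,-0.104,0,0.0718,0],[1,-0.104,0,0.0718,0]]}}

```text
time: 4.35
tool_pos: [0.5856, -0.034, 0.0454]
tool_rot: [3.142, -0.0, 3.004]
contact_force: [-1.0, 0.4, 0.1]
opening: 0.0005
grip_force: 0.0
```

Run:
```python
from cell import *
import cv2,numpy as np
c=read_camera("top")["img"][100:250,320:470];d=read_camera("scene")["img"][150:280,180:345]
cv2.imwrite("pics/p1.png",np.hstack([cv2.resize(c,(400,400)),cv2.resize(d,(400,400))])[:,:,::-1])
```

```text
(no output)
```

View pics/p1.png

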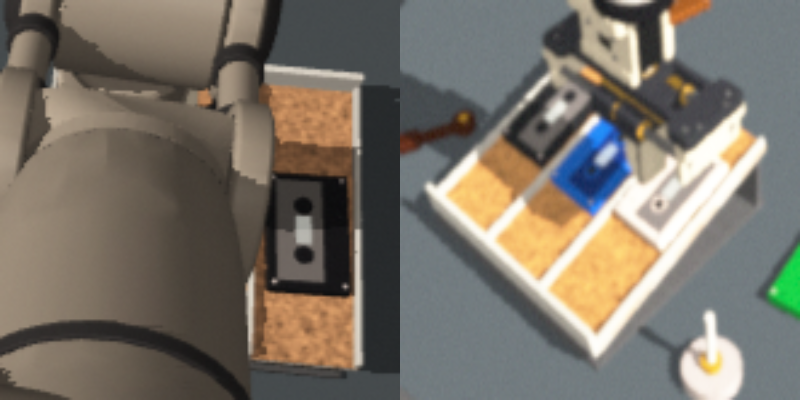

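Run:
```python
from cell import *
from h import *
s=observe();print(s["tool_pos"],s["contact_force"])
w=read_camera("wrist");d=read_camera("scene");print(np.round(w["T_tool_cam"],3).tolist())
np.savez("wrist1.npz",**w)
a=cv2.resize(dict(np.load("scene0.npz"))["img"][150:280,180:345],(400,315));b=cv2.resize(d["img"][150:280,180:345],(400,315))
cv2.imwrite("pics/p2.png",np.vstack([np.hstack([a,b]),np.pad(cv2.resize(w["img"],(456,285)),((0,0),(0,344),(0,0)))])[:,:,::-1])
```

```text
[ 0.58532678 -0.03397944  0.04547669] [-0.9516607  -0.44374289  0.49810657]
[[0.0, -0.963, -0.271, 0.074], [1.0, 0.0, -0.001, 0.001], [0.001, -0.271, 0.963, -0.197], [0.0, 0.0, 0.0, 1.0]]
```

View pics/p2.png

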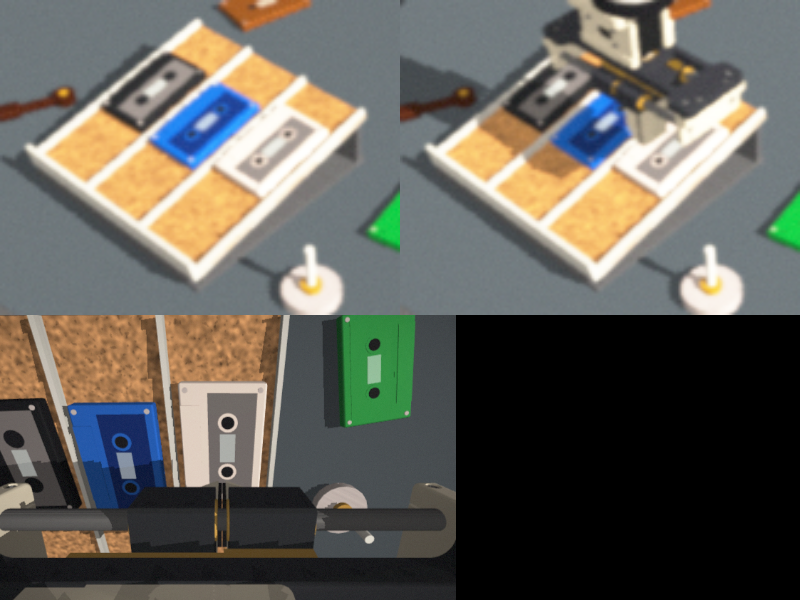

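Run:
```python
from cell import *
from h import *
s=observe();p=s["tool_pos"]
d=read_camera("scene");q=d["R"]@p+d["t"];uv=q[:2]/q[2]*d["fx"]+[d["cx"],d["cy"]];print("tcp px",uv,q[2])
u,v=uv.round().astype(int);print("range near",d["range_z"][v-8:v+9:2,u-6:u+7:3].round(3))
W=world(d);k=[-0.17459403,0.02512795,0.14524809]
n=np.array([-k[0],-k[1],1]);n/=np.linalg.norm(n);p0=np.array([0,0,k[2]])
for nm,im in(("before",dict(np.load("scene0.npz"))["img"]),("now",d["img"])):
    hs=cv2.cvtColor(im,cv2.COLOR_RGB2HSV)
    print(nm)
    # bright non-cork runs along lane centre lines, at shell-top height
    for lat in(.082,.055,.108,0.):
        r=np.arange(-.24,0,.006);l=np.array([.137,.9905]);dd=np.array([.9905,-.137])
        X=np.array([.689,-.128])+lat*l+r[:,None]*.985*dd
        X=np.c_[X,X@np.array(k[:2])+k[2]+.011];c=X@d["R"].T+d["t"];px=(c[:,:2]/c[:,2:]*d["fx"]+[d["cx"],d["cy"]]).round().astype(int)
        print(lat,"S",[int(hs[b,a,1]) for a,b in px])
c=dict(np.load("wrist1.npz"));T=np.linalg.inv(c["T_tool_cam"]);t=T[:3,3];print("tcp in wrist px",t[:2]/t[2]*c["fx"]+[c["cx"],c["cy"]])
# wrist cloud in world: heights along white column
z=c["range_z"];v,u=np.mgrid[:400,:640]
P=np.stack([(u-c["cx"])/c["fx"]*z,(v-c["cy"])/c["fy"]*z,z],-1)@c["T_tool_cam"][:3,:3].T+c["T_tool_cam"][:3,3]
cy,sy=np.cos(3.004),np.sin(3.004);Rw=np.array([[cy,sy,0],[sy,-cy,0],[0,0,-1]])
P=P@Rw.T+p
for vv in range(60,300,12):
    x=P[vv,300];print(vv,x.round(4),"above floor",round(x[2]-(x[:2]@np.array(k[:2])+k[2]),4))
```

```text
tcp px [282.94230561 219.41585295] 1.0159946121429777
range near [[1.026 1.021 1.027 1.024 1.021]
 [1.021 1.024 1.02  1.02  1.017]
 [1.018 1.019 1.014 1.015 1.013]
 [1.013 1.012 1.011 1.01  1.008]
 [1.011 1.005 0.    1.006 1.005]
 [1.005 1.004 1.005 1.004 1.   ]
 [1.004 1.001 0.999 0.997 0.997]
 [1.007 1.001 0.994 0.995 0.991]
 [1.008 1.006 0.992 0.988 0.992]]
before
0.082 S [23, 28, 148, 145, 145, 137, 140, 108, 23, 30, 26, 41, 39, 33, 8, 8, 9, 9, 30, 40, 36, 25, 28, 14, 33, 124, 148, 146, 142, 137, 141, 144, 142, 148, 139, 136, 145, 142, 145, 138]
0.055 S [25, 65, 112, 135, 125, 99, 130, 99, 13, 7, 8, 8, 9, 7, 7, 8, 7, 7, 8, 7, 8, 12, 8, 12, 25, 143, 136, 115, 124, 126, 138, 137, 116, 120, 129, 136, 134, 138, 122, 115]
0.108 S [23, 6, 141, 139, 141, 144, 142, 136, 14, 9, 7, 6, 6, 5, 18, 5, 13, 9, 3, 7, 6, 16, 5, 6, 28, 140, 144, 146, 148, 140, 143, 146, 140, 141, 143, 144, 141, 145, 143, 136]
0.0 S [22, 31, 140, 140, 143, 149, 142, 140, 140, 144, 63, 207, 202, 204, 159, 167, 144, 40, 37, 38, 67, 160, 148, 207, 202, 222, 219, 68, 145, 145, 148, 146, 145, 146, 147, 142, 139, 147, 146
[... 1051 characters left out ...]
e floor 0.0108
132 [ 0.5245 -0.031   0.0646] above floor 0.0117
144 [ 0.5309 -0.032   0.0623] above floor 0.0105
156 [ 0.5373 -0.033   0.062 ] above floor 0.0114
168 [ 0.5438 -0.034   0.0616] above floor 0.0121
180 [ 0.551  -0.0351  0.0593] above floor 0.0112
192 [ 0.5579 -0.0361  0.059 ] above floor 0.0121
204 [ 0.5655 -0.0373  0.0569] above floor 0.0114
216 [ 0.5734 -0.0386  0.0548] above floor 0.0106
228 [ 0.5812 -0.0397  0.054 ] above floor 0.0112
240 [ 0.5727 -0.0372  0.0935] above floor 0.0492
252 [ 0.5476 -0.0312  0.163 ] above floor 0.1141
264 [ 0.5482 -0.0311  0.1687] above floor 0.1199
276 [ 0.548  -0.0308  0.1749] above floor 0.1261
288 [ 0.5513 -0.0313  0.1744] above floor 0.1262
```

Run:
```python
from h import *
from cell import *
w=np.load("wrist1.npz")["img"][180:290,230:390];d=read_camera("scene")["img"][165:240,235:335]
cv2.imwrite("pics/p3.png",np.hstack([cv2.resize(w,(400,300)),cv2.resize(d,(400,300))])[:,:,::-1])
```

```text
(no output)
```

View pics/p3.png

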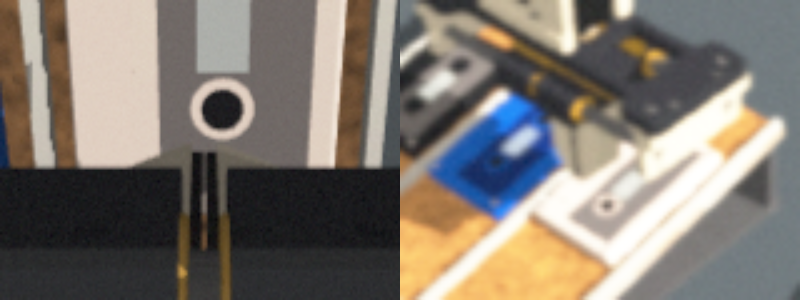

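Request:
{"op": "step_arm", "data": {"plan": [[1,0,0,-0.03,0],[1,0.03,0,-0.04,0],[1,0.06,0,-0.05,0],[1,0.104,0,-0.05,0],[1,0.104,0,-0.05,0],[1,0.104,0,-0.03,0],[1,0.104,0,-0.0183,0],[1,0.104,0,-0.0183,0],[1,0.104,0,-0.0183,0]]}}

```text
time: 5.78
tool_pos: [0.483, -0.0198, 0.0641]
tool_rot: [3.142, 0.001, 3.004]
contact_force: [-0.6, 0.5, 0.6]
opening: 0.0002
grip_force: 0.0
```

Run:
```python
from cell import *
from h import *
print(observe()["tool_pos"],observe()["contact_force"])
c=read_camera("wrist");d=read_camera("scene")
T=np.linalg.inv(c["T_tool_cam"])
for z in(0,-.01,-.02,-.03):
    t=T[:3,:3]@[0,0,z]+T[:3,3];print(z,t[:2]/t[2]*c["fx"]+[c["cx"],c["cy"]],t[2])
print(c["range_z"][222:262:3,306:318:2].round(3))
w=c["img"][180:290,230:390];e=d["img"][150:225,255:355]
cv2.imwrite("pics/p4.png",np.hstack([cv2.resize(w,(400,300)),cv2.resize(e,(400,300))])[:,:,::-1])
```

```text
[ 0.48303153 -0.01984051  0.06406738] [-0.55411955  0.53427348  0.556863  ]
0 [310.50017522 228.16532269] 0.21002481194162542
-0.01 [310.45339282 234.0969731 ] 0.2003989919115078
-0.02 [310.40188943 240.62720871] 0.19077317188139017
-0.03 [310.34491246 247.85145252] 0.18114735185127256
[[0.213 0.211 0.213 0.213 0.211 0.212]
 [0.213 0.214 0.213 0.214 0.213 0.214]
 [0.215 0.213 0.215 0.215 0.214 0.215]
 [0.214 0.215 0.216 0.215 0.216 0.214]
 [0.168 0.216 0.215 0.216 0.216 0.216]
 [0.165 0.167 0.169 0.168 0.168 0.167]
 [0.161 0.163 0.164 0.164 0.164 0.164]
 [0.158 0.16  0.16  0.16  0.16  0.159]
 [0.154 0.158 0.157 0.156 0.156 0.156]
 [0.155 0.154 0.154 0.154 0.154 0.155]
 [0.151 0.15  0.151 0.151 0.151 0.153]
 [0.147 0.146 0.147 0.147 0.147 0.147]
 [0.145 0.145 0.145 0.145 0.145 0.144]
 [0.142 0.142 0.141 0.141 0.142 0.141]]
```

View pics/p4.png

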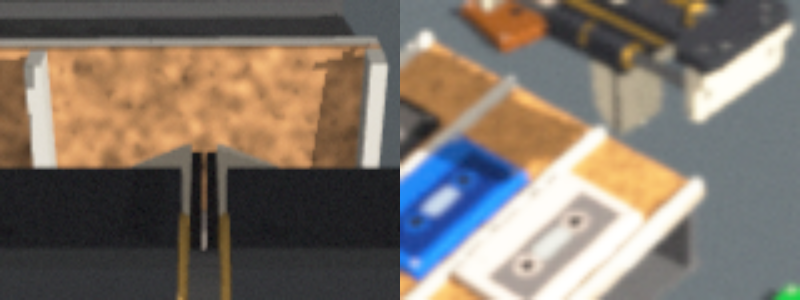

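Request:
{"op": "step_arm", "data": {"plan": [[1,0,0,0.001,0],[1,0,0,0.002,0],[1,0,0,0.003,0],[1,0,0,0.003,0]]}}

```text
time: 6.38
tool_pos: [0.4824, -0.0197, 0.0607]
tool_rot: [3.142, -0.0, 3.004]
contact_force: [-0.7, 0.5, 0.9]
opening: 0.0005
grip_force: 0.0
```

Request:
{"op": "step_arm", "data": {"plan": [[1,0,0,0.001,0],[1,0,0,0.002,0],[1,0,0,0.002,0]]}}

```text
time: 6.75
tool_pos: [0.4824, -0.0197, 0.0587]
tool_rot: [3.141, -0.0, 3.004]
contact_force: [-0.3, -0.7, -0.0]
opening: 0.0004
grip_force: 0.0
```

Run:
```python
from cell import *
from h import *
s=observe();print(s["tool_pos"],s["contact_force"],s["qpos"])
d=read_camera("scene");p=s["tool_pos"];q=d["R"]@p+d["t"];print(q[:2]/q[2]*d["fx"]+[d["cx"],d["cy"]])
```

```text
[ 0.48238079 -0.01971967  0.05868697] [-0.2512451  -0.69225602 -0.00424525] [-1.99842597e-01  4.17711651e-01  1.81284515e+00  1.15573390e-04
  9.11289720e-01 -1.63293043e+00]
[312.04570848 194.26179164]
```

Run:
```python
from cell import *
import cell
from h import *
print([a for a in dir(cell) if not a.startswith('_')],getattr(cell,'grasp_offset',None))
p=observe()["tool_pos"]
cy,sy=np.cos(3.004),np.sin(3.004);Rw=np.array([[cy,sy,0],[sy,-cy,0],[0,0,-1]])
d=read_camera("scene");Q=(world(d)-p)@Rw  # tool coords
m=(d["range_z"]>0)&(abs(Q[...,0])<.06)&(abs(Q[...,1])<.04)&(Q[...,2]>-.1)&(Q[...,2]<-.012)
v,u=np.nonzero(m);o=np.argsort(-Q[m][:,2])[:25];print("scene",np.c_[u[o],v[o],Q[m][o].round(3)*1000].astype(int).tolist())
c=read_camera("wrist");z=c["range_z"];v,u=np.mgrid[:400,:640]
P=np.stack([(u-c["cx"])/c["fx"]*z,(v-c["cy"])/c["fy"]*z,z],-1)@c["T_tool_cam"][:3,:3].T+c["T_tool_cam"][:3,3]
m=(z>0)&(abs(P[...,0])<.06)&(abs(P[...,1])<.04)&(P[...,2]<-.012)&(P[...,2]>-.1)
v,u=np.nonzero(m);o=np.argsort(-P[m][:,2])[:25];print("wrist",np.c_[u[o],v[o],P[m][o].round(3)*1000].astype(int).tolist())
```

```text
['IKError', 'grasp_offset', 'hand_in', 'observe', 'read_camera'] 0.0188
scene [[307, 183, -9, -7, -38], [310, 184, -10, 4, -41], [308, 183, -11, -2, -41], [311, 184, -9, 7, -42], [309, 183, -10, 1, -42], [308, 182, -9, -3, -43], [307, 182, -12, -4, -44], [309, 182, -9, 0, -44], [306, 181, -11, -8, -45], [308, 181, -9, -4, -45], [310, 183, -12, 6, -46], [305, 179, -8, -14, -46], [309, 181, -8, -1, -46], [307, 181, -11, -4, -47], [311, 183, -12, 9, -47], [313, 183, -9, 14, -49], [306, 180, -12, -7, -49], [310, 182, -11, 6, -49], [309, 180, -8, -1, -49], [312, 183, -12, 13, -49], [308, 180, -9, -3, -49], [306, 179, -10, -9, -49], [307, 180, -11, -5, -49], [311, 182, -11, 8, -49], [312, 182, -9, 10, -50]]
wrist [[242, 214, 13, -40, -12], [379, 215, 13, 40, -12], [245, 216, 12, -38, -12], [242, 216, 12, -40, -12], [244, 214, 13, -39, -12], [243, 216, 12, -39, -12], [243, 207, 18, -39, -12], [243, 215, 13, -39, -12], [242, 215, 13, -40, -12], [243, 212, 15, -39, -12], [245, 212, 15, -38, -12], [242, 220, 10, -40, -12], [242, 213, 14, -40, -12], [243, 213, 14, -39, -12], [242, 212, 15, -40, -12], [243, 208, 17, -39, -13], [243, 211, 15, -39, -13], [243, 210, 16, -39, -13], [244, 218, 11, -39, -13], [244, 216, 12, -39, -13], [244, 215, 13, -38, -13], [243, 209, 17, -39, -13], [244, 209, 17, -38, -13], [242, 208, 17, -39, -13], [244, 211, 15, -38, -13]]
```

The fingertips sit about 38 mm above the reported TCP in both the scene and wrist clouds. That explains the first pass: it went over the white shell without touching it. I'll go lower, with force checks.

Request:
{"op": "step_arm", "data": {"plan": [[1,0,0,0.01,0],[1,0,0,0.02,0],[1,0,0,0.025,0],[1,0,0,0.025,0],[1,0,0,0.025,0]]}}

```text
time: 7.52
tool_pos: [0.4826, -0.0198, 0.0339]
tool_rot: [3.141, 0.0, 3.004]
contact_force: [0.4, -0.3, -0.1]
opening: 0.0001
grip_force: 0.0
```

```bash
cat > tip.py <<'E'
from cell import *
from h import *
s=observe();p=s["tool_pos"];print(p,s["contact_force"])
k=np.array([-0.17459403,0.02512795,0.14524809])
cy,sy=np.cos(3.004),np.sin(3.004);Rw=np.array([[cy,sy,0],[sy,-cy,0],[0,0,-1]])
d=read_camera("scene");W=world(d);Q=(W-p)@Rw;h=W[...,2]-W[...,:2]@k[:2]-k[2]
m=(d["range_z"]>0)&(abs(Q[...,0])<.03)&(abs(Q[...,1])<.03)
v,u=np.nonzero(m)
for vv in np.unique(v):
    j=v==vv;print(vv,[(int(a),*(Q[vv,a]*1000).astype(int).tolist(),int(h[vv,a]*1000)) for a in u[j][::3]])
cv2.imwrite("pics/tip.png",cv2.resize(d["img"][140:240,230:363],(800,600))[:,:,::-1])
E
python3 tip.py
```

```text
[ 0.48263959 -0.01976374  0.03389094] [ 0.41532501 -0.26017669 -0.09228579]
41 [(300, 11, -28, -397, 368)]
42 [(297, 1, -27, -398, 371), (300, 6, -23, -398, 370), (303, 11, -20, -397, 368)]
43 [(295, -3, -28, -397, 371), (298, 0, -23, -397, 371), (301, 5, -20, -397, 369), (304, 8, -15, -397, 369), (307, 12, -10, -397, 368)]
44 [(292, -11, -28, -398, 373), (295, -4, -26, -396, 370), (298, -4, -18, -398, 372), (301, 0, -15, -397, 370), (304, 2, -9, -398, 371), (307, 4, -3, -399, 371), (310, 14, -4, -396, 367)]
45 [(291, -13, -29, -396, 372), (294, -8, -25, -396, 371), (297, -6, -19, -397, 371), (300, -4, -13, -397, 371), (303, -1, -8, -398, 371), (306, 2, -4, -397, 370), (309, 4, 2, -398, 371), (312, 12, 2, -396, 367)]
46 [(292, -13, -26, -395, 371), (295, -10, -21, -395, 371), (298, -9, -14, -396, 371), (301, -6, -8, -397, 372), (304, -3, -3, -397, 371), (307, 0, 1, -398, 371), (310, 2, 6, -398, 371), (313, 8, 9, -397, 369), (316, 15, 10, -395, 366)]
47 [(290, -16, -29, -393, 370), (293, -13, -23, -394, 370), (296, -13, -16, -395, 371), (299, -12, -8, -397, 372), (302, -10, -2, -398, 
[... 18957 characters left out ...]
319, 7, 15, 30, -58), (322, 5, 27, 22, -50)]
213 [(315, -5, 14, 26, -51), (318, 0, 18, 27, -54), (321, 5, 24, 28, -55)]
214 [(314, -9, 13, 27, -52), (317, -2, 17, 30, -56), (320, 2, 24, 29, -56), (323, 7, 29, 29, -57)]
215 [(313, -12, 13, 29, -53), (316, -7, 18, 29, -54), (319, -2, 24, 28, -55)]
216 [(312, -17, 14, 28, -51), (315, -11, 18, 30, -55), (318, -6, 25, 29, -54)]
217 [(311, -20, 13, 30, -52), (314, -14, 17, 32, -56), (317, -10, 25, 30, -54)]
218 [(310, -25, 14, 30, -52), (313, -22, 21, 27, -50), (316, -16, 27, 28, -51)]
219 [(310, -27, 15, 31, -53), (313, -22, 22, 30, -52), (316, -16, 27, 31, -55)]
220 [(312, -28, 24, 28, -50), (315, -22, 29, 29, -52)]
221 [(313, -29, 28, 28, -49)]
```

View pics/tip.png

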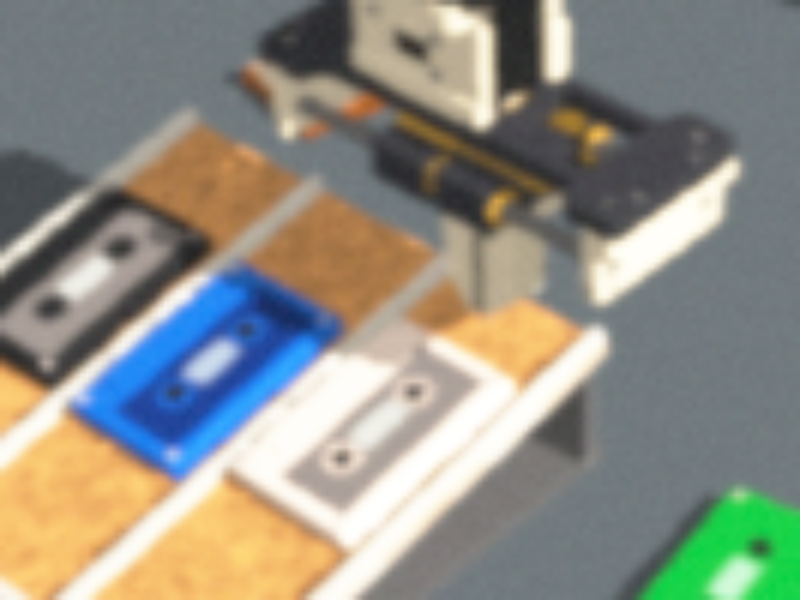

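Run:
```python
from cell import *
from h import *
s=observe();p=s["tool_pos"]
k=np.array([-0.17459403,0.02512795,0.14524809])
cy,sy=np.cos(3.004),np.sin(3.004);Rw=np.array([[cy,sy,0],[sy,-cy,0],[0,0,-1]])
d=read_camera("scene");W=world(d);Q=(W-p)@Rw;h=W[...,2]-W[...,:2]@k[:2]-k[2]
for a,b in((.06,.12),(-.12,-.06),(-.02,.02)):
    m=(d["range_z"]>0)&(abs(Q[...,0])<.05)&(Q[...,1]>a)&(Q[...,1]<b)&(h>.013)&(Q[...,2]>-.15)
    o=np.argsort(-Q[m][:,2])[:10];print(a,np.c_[Q[m][o]*1000,h[m][o]*1000].astype(int).tolist())
```

```text
0.06 [[30, 85, -104, 72], [34, 85, -104, 71], [-35, 84, -104, 84], [19, 85, -104, 74], [-10, 86, -105, 80], [-5, 85, -105, 79], [-34, 86, -105, 84], [-20, 86, -105, 82], [-1, 85, -105, 79], [8, 86, -105, 77]]
-0.12 [[-47, -106, -31, 13], [-31, -80, -104, 83], [6, -80, -104, 76], [1, -79, -104, 77], [-34, -81, -105, 84], [0, -80, -105, 78], [-5, -78, -105, 80], [-29, -79, -106, 85], [-23, -78, -106, 84], [-34, -84, -106, 86]]
-0.02 [[-42, 0, -32, 13], [-9, -4, -38, 14], [-10, 3, -40, 16], [-9, 0, -40, 16], [-9, 6, -41, 16], [-10, -6, -41, 17], [-9, -3, -42, 17], [-8, -1, -43, 18], [-9, 3, -43, 18], [-9, -7, -43, 18]]
```

The whole gripper sits 38 mm higher than reported: its body is at -104 mm where -66 is expected. I'll descend the remaining 7.5 mm, then push.

Request:
{"op": "step_arm", "data": {"plan": [[1,0,0,0.004,0],[1,0,0,0.0075,0],[1,0,0,0.0075,0],[1,-0.008,0,0.0089,0],[1,-0.016,0,0.0103,0],[1,-0.024,0,0.0117,0],[1,-0.032,0,0.0131,0],[1,-0.04,0,0.0145,0],[1,-0.04,0,0.0145,0]]}}

```text
time: 8.75
tool_pos: [0.5227, -0.0254, 0.0191]
tool_rot: [3.142, 0.0, 3.004]
contact_force: [0.6, -0.5, 0.0]
opening: 0.0006
grip_force: 0.0
```

```bash
cat > lane.py <<'E'
from cell import *
from h import *
d=read_camera("scene");k=np.array([-0.17459403,0.02512795,0.14524809])
s=observe();print(s["tool_pos"],s["contact_force"].round(2))
hs=cv2.cvtColor(d["img"],cv2.COLOR_RGB2HSV)
r=np.arange(-.24,0,.002);l=np.array([.137,.9905]);dd=np.array([.9905,-.137])
for nm,lat,kind in(("white",.102,0),("white",.062,0),("blue",.02,1),("blue",-.02,1),("black",-.06,2),("black",-.10,2)):
    X=np.array([.689,-.128])+lat*l+r[:,None]*.985*dd
    X=np.c_[X,X@k[:2]+k[2]+.011];c=X@d["R"].T+d["t"];px=(c[:,:2]/c[:,2:]*d["fx"]+[d["cx"],d["cy"]]).round().astype(int)
    q=hs[px[:,1],px[:,0]].astype(int)
    cork=(q[:,0]>3)&(q[:,0]<24)&(q[:,1]>75)
    m=[(q[:,1]<70)&(q[:,2]>130),(q[:,0]>98)&(q[:,0]<130)&(q[:,1]>120),~cork][kind]
    print(nm,lat,"mm along x:",(r[m]*1000).round().astype(int)[[0,-1]] if m.any() else None,"last non-cork run end",(r[~cork]*1000).round().astype(int)[-6:])
E
python3 lane.py
```

```text
[ 0.52218989 -0.02524251  0.01913291] [-0.29 -0.64  0.16]
white 0.102 mm along x: [-228   -2] last non-cork run end [-74 -72 -70 -68  -4  -2]
white 0.062 mm along x: [-230   -2] last non-cork run end [-74 -72 -70 -68 -66  -2]
blue 0.02 mm along x: [-176  -80] last non-cork run end [-84 -82 -80 -78 -76  -2]
blue -0.02 mm along x: [-176  -78] last non-cork run end [-86 -84 -82 -80 -78  -2]
black -0.06 mm along x: [-240   -2] last non-cork run end [-92 -90 -88 -86 -84  -2]
black -0.1 mm along x: [-240   -2] last non-cork run end [-90 -88 -86 -84 -82  -2]
```

Request:
{"op": "step_arm", "data": {"plan": [[1,-0.008,0,0.0014,0],[1,-0.016,0,0.0028,0],[1,-0.024,0,0.0042,0],[1,-0.032,0,0.0056,0],[1,-0.04,0,0.0071,0],[1,-0.048,0,0.0085,0],[1,-0.055,0,0.0097,0],[1,-0.06,0,0.0106,0],[1,-0.06,0,0.0106,0]]}}

```text
time: 9.93
tool_pos: [0.5818, -0.0335, 0.0086]
tool_rot: [3.142, 0.0, 3.004]
contact_force: [0.0, 0.1, 0.0]
opening: 0.0006
grip_force: 0.0
```

```bash
python3 lane.py
```

```text
[ 0.58150094 -0.03345614  0.0086206 ] [0.61 0.22 0.13]
white 0.102 mm along x: [-158   -2] last non-cork run end [-12 -10  -8  -6  -4  -2]
white 0.062 mm along x: [-234   -2] last non-cork run end [-16 -14 -12 -10  -8  -2]
blue 0.02 mm along x: [-132  -80] last non-cork run end [-84 -82 -80 -78 -76  -2]
blue -0.02 mm along x: [-140  -78] last non-cork run end [-84 -82 -80 -78 -76  -2]
black -0.06 mm along x: [-240   -2] last non-cork run end [-92 -90 -88 -86 -84  -2]
black -0.1 mm along x: [-240   -2] last non-cork run end [-92 -90 -88 -86 -84  -2]
```

Request:
{"op": "step_arm", "data": {"plan": [[1,-0.003,0,0.0005,0],[1,-0.006,0,0.0011,0],[1,-0.008,0,0.0014,0],[1,-0.009,0,0.0016,0],[1,-0.009,0,0.0016,0]]}}

```text
time: 10.6
tool_pos: [0.5905, -0.0347, 0.0071]
tool_rot: [3.141, 0.0, 3.004]
contact_force: [-1.0, 0.2, -0.4]
opening: 0.0004
grip_force: 0.0
```

Request:
{"op": "step_arm", "data": {"plan": [[1,-0.002,0,0.0004,0],[1,-0.002,0,0.0004,0]]}}

```text
time: 10.85
tool_pos: [0.5922, -0.035, 0.0067]
tool_rot: [3.142, -0.001, 3.004]
contact_force: [-2.0, 0.5, 0.8]
opening: 0.0002
grip_force: 0.9
```

Request:
{"op": "step_arm", "data": {"plan": [[1,-0.001,0,0.0002,0],[1,-0.002,0,0.0004,0],[1,-0.002,0,0.0004,0]]}}

```text
time: 11.22
tool_pos: [0.5924, -0.035, 0.0065]
tool_rot: [-3.142, -0.004, 3.004]
contact_force: [-9.1, -0.2, 7.8]
opening: 0.0003
grip_force: 5.0
```

```bash
python3 lane.py
```

```text
[ 0.5924     -0.03502441  0.00651689] [-7.96  0.37  8.44]
white 0.102 mm along x: [-236   -2] last non-cork run end [-12 -10  -8  -6  -4  -2]
white 0.062 mm along x: [-234   -2] last non-cork run end [-12 -10  -8  -6  -4  -2]
blue 0.02 mm along x: [-120  -80] last non-cork run end [-84 -82 -80 -78 -76  -2]
blue -0.02 mm along x: [-128  -78] last non-cork run end [-84 -82 -80 -78 -76  -2]
black -0.06 mm along x: [-240   -2] last non-cork run end [-92 -90 -88 -86 -84  -2]
black -0.1 mm along x: [-240   -2] last non-cork run end [-92 -90 -88 -86 -84  -2]
```

The stop contact registered (-9 N). Next is blue.

Request:
{"op": "step_arm", "data": {"plan": [[1,0.006,0,-0.002,0],[1,0.02,0,-0.006,0],[1,0.03,0,-0.03,0],[1,0.05,-0.02,-0.06,0],[1,0.08,-0.05,-0.07,0],[1,0.1,-0.082,-0.07,0],[1,0.1,-0.082,-0.07,0],[1,0.1,-0.082,-0.04,0],[1,0.1,-0.082,-0.0205,0],[1,0.1,-0.082,-0.0178,0],[1,0.1,-0.082,-0.0178,0]]}}

```text
time: 12.65
tool_pos: [0.4848, -0.1025, 0.0244]
tool_rot: [3.142, 0.001, 3.004]
contact_force: [-0.3, -0.2, -0.4]
opening: 0.0007
grip_force: 0.0
```

```bash
python3 lane.py
```

```text
[ 0.48496864 -0.10269576  0.02472209] [0.02 1.1  0.02]
white 0.102 mm along x: [-236   -2] last non-cork run end [-12 -10  -8  -6  -4  -2]
white 0.062 mm along x: [-234   -2] last non-cork run end [-12 -10  -8  -6  -4  -2]
blue 0.02 mm along x: [-176  -80] last non-cork run end [-84 -82 -80 -78 -76  -2]
blue -0.02 mm along x: [-176  -78] last non-cork run end [-86 -84 -82 -80 -78  -2]
black -0.06 mm along x: [-240   -2] last non-cork run end [-92 -90 -88 -86 -84  -2]
black -0.1 mm along x: [-240   -2] last non-cork run end [-92 -90 -88 -86 -84  -2]
```

Request:
{"op": "step_arm", "data": {"plan": [[1,-0.008,0,0.0014,0],[1,-0.016,0,0.0028,0],[1,-0.024,0,0.0042,0],[1,-0.032,0,0.0056,0],[1,-0.04,0,0.0071,0],[1,-0.048,0,0.0085,0],[1,-0.056,0,0.0099,0],[1,-0.064,0,0.0113,0],[1,-0.072,0,0.0127,0],[1,-0.08,0,0.0141,0],[1,-0.086,0,0.0152,0],[1,-0.09,0,0.0159,0],[1,-0.094,0,0.0166,0],[1,-0.094,0,0.0166,0]]}}

```text
time: 14.45
tool_pos: [0.5774, -0.1157, 0.0075]
tool_rot: [3.142, 0.0, 3.004]
contact_force: [0.3, 0.2, 0.8]
opening: 0.0003
grip_force: 0.0
```

```bash
python3 lane.py
```

```text
[ 0.57719583 -0.11566725  0.0074654 ] [-0.17 -0.45  0.25]
white 0.102 mm along x: [-240   -2] last non-cork run end [-12 -10  -8  -6  -4  -2]
white 0.062 mm along x: [-234   -2] last non-cork run end [-12 -10  -8  -6  -4  -2]
blue 0.02 mm along x: [-98  -6] last non-cork run end [-12 -10  -8  -6  -4  -2]
blue -0.02 mm along x: [-98  -6] last non-cork run end [-12 -10  -8  -6  -4  -2]
black -0.06 mm along x: [-240   -2] last non-cork run end [-92 -90 -88 -86 -84  -2]
black -0.1 mm along x: [-240   -2] last non-cork run end [-92 -90 -88 -86 -84  -2]
```

Request:
{"op": "step_arm", "data": {"plan": [[1,-0.002,0,0.0004,0],[1,-0.004,0,0.0007,0],[1,-0.005,0,0.0009,0],[1,-0.005,0,0.0009,0]]}}

```text
time: 15.0
tool_pos: [0.5814, -0.1163, 0.0066]
tool_rot: [3.141, -0.002, 3.004]
contact_force: [-4.9, 0.1, 3.7]
opening: 0.0007
grip_force: 2.6
```

Request:
{"op": "step_arm", "data": {"plan": [[1,-0.001,0,0.0002,0],[1,-0.002,0,0.0004,0],[1,-0.002,0,0.0004,0]]}}

```text
time: 15.38
tool_pos: [0.5815, -0.1163, 0.0064]
tool_rot: [3.141, -0.005, 3.004]
contact_force: [-12.3, 1.0, 10.1]
opening: 0.0006
grip_force: 6.6
```

Blue is against the stop. Next I retreat uphill, rise clear and verify.

Request:
{"op": "step_arm", "data": {"plan": [[1,0.006,0,-0.002,0],[1,0.02,0,-0.006,0],[1,0.03,0,-0.04,0],[1,0.05,0,-0.09,0],[1,0.08,0.04,-0.15,0],[1,0.1,0.09,-0.2,0],[1,0.12,0.14,-0.2,0],[1,0.13,0.19,-0.2,0],[1,0.13,0.24,-0.2,0],[1,0.13,0.29,-0.2,0],[1,0.13,0.33,-0.2,0],[1,0.13,0.33,-0.2,0],[1,0.13,0.33,-0.2,0]]}}

```text
time: 17.0
tool_pos: [0.5007, 0.2278, 0.2061]
tool_rot: [-3.142, 0.0, 3.004]
contact_force: [-0.5, 0.2, 0.6]
opening: 0.0003
grip_force: 0.0
```

```bash
python3 lane.py
python3 - <<'E'
from cell import *
from h import *
c=read_camera("top");k=np.array([-0.17459403,0.02512795,0.14524809]);W=world(c);h=W[...,2]-W[...,:2]@k[:2]-k[2]
r=np.arange(-.235,0,.004);l=np.array([.137,.9905]);dd=np.array([.9905,-.137])
for lat in(.1,.064,.018,-.018,-.064,-.1):
    X=np.array([.689,-.128])+lat*l+r[:,None]*.985*dd;X=np.c_[X,X@k[:2]+k[2]+.006];q=X@c["R"].T+c["t"]
    px=(q[:,:2]/q[:,2:]*c["fx"]+[c["cx"],c["cy"]]).round().astype(int)
    m=h[px[:,1],px[:,0]]>.006;print(lat,(r[m]*1000).round().astype(int)[[0,-1]],"max h",h[px[:,1],px[:,0]].max().round(3))
cv2.imwrite("pics/end.png",c["img"][:,:,::-1])
E
```

```text
[0.50078023 0.22729405 0.20624446] [-0.49 -0.4  -0.71]
white 0.102 mm along x: [-236   -2] last non-cork run end [-12 -10  -8  -6  -4  -2]
white 0.062 mm along x: [-234   -2] last non-cork run end [-12 -10  -8  -6  -4  -2]
blue 0.02 mm along x: [-94  -6] last non-cork run end [-12 -10  -8  -6  -4  -2]
blue -0.02 mm along x: [-96  -6] last non-cork run end [-12 -10  -8  -6  -4  -2]
black -0.06 mm along x: [-240   -2] last non-cork run end [-92 -90 -88 -86 -84  -2]
black -0.1 mm along x: [-240   -2] last non-cork run end [-92 -90 -88 -86 -84  -2]
0.1 [-99  -3] max h 0.015
0.064 [-99  -3] max h 0.014
0.018 [-95  -3] max h 0.014
-0.018 [-99  -3] max h 0.013
-0.064 [-183  -83] max h 0.015
-0.1 [-179  -83] max h 0.015
```

View pics/end.png

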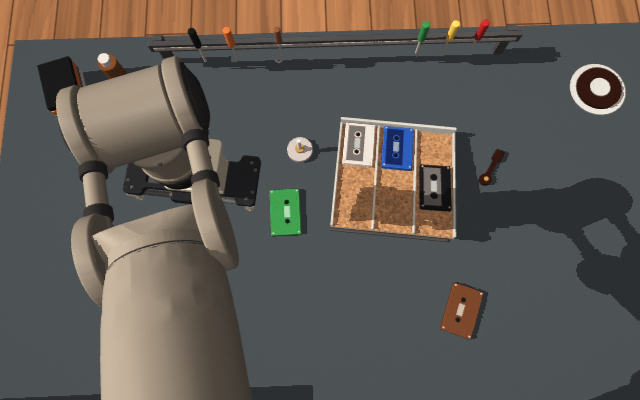

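White (358,144) and blue (397,148) are against the stop. Black (435,187), the capstan (300,149) and the lever (491,167) have not moved, and the arm is clear.

```bash
python3 -c "
from cell import *
print(hand_in())"
```

```text
the job is handed in; nothing more can be done
None
```

The white and blue shells were slid down to rest flat and square against the back stop, the black shell, capstan and lever show no movement in the last camera check, and the job was handed in at about 17 s (no verdict was returned).

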